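Probe a network card's test pad through the fixture's guide bush

TASK

Push the test fixture's drawer fully home so that the card's test pad lies under the guide bush, then take the test probe from the tool rack and lower it upright through the bush, without it ever touching the bush or the earthed bridge plate, onto the pad until its spring tip is pressed lightly, about halfway in. Finish while still holding the probe like that, upright and centred in the bush: do not let go. Leave the nut driver, the card stand, the box of modules and the carton as they are.

Things in the scene. Friction and masses are not known exactly. Their poses are not given: they have to be found in the camera images.
- fixture: the test fixture, fixed to the table: an aluminium base 170 x 136 x 14 mm with steel drawer runners (tops 34 mm above the table), four pillars and a bridge plate over the middle. Origin on the table, directly below the centre of the guide bush; z up; the drawer comes out along the fixture's own -x (towards the robot, more or less) and is pushed home along its own +x
- bridge: the fixed aluminium bridge plate across the drawer, 64 mm along the fixture's x, 140 mm along its y, 12 mm thick, underside 68 mm and top 80 mm above the table; at its centre it carries the guide bush, a steel collar 28 mm across standing 8 mm above the plate. Origin at the centre of the plate's underside, axes as the fixture's
- bush (a point): centre of the upper mouth of the guide bush, 88 mm above the table. The bore is straight, vertical, 16 mm across and 20 mm deep (through collar and plate); the room under the plate is open
- tray (a joint): how far the drawer is out: 0 = fully home against its stop, 0.08 m = fully out; it runs with about 3 N of friction and stays where it is left. The black drawer carries a green network card 140 x 68 mm lying flat; the parts on the card reach up to 55 mm above the table
- pull_tab (a point): middle of the top edge of the drawer's upright steel pull tab, 70 mm above the table: a plate 10 mm thick along the fixture's x and 50 mm wide along its y, at the drawer's front end, 96 mm from the pad. Its front face is free; behind its lower part is the drawer's front wall, 8 mm thick, up to 42 mm above the table; above that both faces are free
- pad (a point): centre of the round gold test pad on the card, 8 mm across, its face 40 mm above the table; it moves with the drawer and lies exactly under the centre of the bush when the drawer is fully home
- rack: the tool rack, fixed, left or right of the fixture: steel, foot 140 x 70 mm, flat top plate 130 x 50 mm whose top is 100 mm above the table, with three 10 mm holes in a row along its own x at -40, 0 and +40 mm. Origin on the table under the middle hole. The probe hangs in one end hole, the nut driver in the other, the middle one is empty
- probe: the test probe, loose, about 80 g, hanging upright in the rack: slim round black handle 18 mm across, 94 mm long; below it a steel barrel 6 mm across, 68 mm long; below that the spring tip, 3 mm across, standing out 12 mm more (tip 80 mm below the origin). Origin on its axis at the underside of the handle (the shoulder resting on the rack's top plate); z along the axis, up
- spring_tip (a joint): how far the probe's spring tip is pressed in: 0 = fully out, 0.008 m = fully in; about 1 N to start it moving, 2 N halfway, 3 N fully in
- tip (a point): the very end of the probe's spring tip
- nut_driver: a bystander: a nut driver hanging in the other end hole of the rack, a stout black handle 28 mm across and 64 mm high (much thicker and shorter than the probe's) above the rack's top, steel shaft below. Origin on its axis at the rack's top
- card_stand: a bystander: black storage rack 136 x 104 x 80 mm with four green cards standing in it, on the other side of the fixture from the tool rack. Origin at the centre of its underside
- module_box: a bystander: flat clear plastic box of plug-in modules, 110 x 85 x 22 mm. Origin at the centre of its underside
- carton: a bystander: small closed carton, 130 x 100 x 45 mm. Origin at the centre of its underside
There are look-alikes about, which are no part of the job. What is shaped like the probe but pink is not meant.

How it is judged:
On the way, in this order (a step that is already met when the one before it is completed fails the run):
1. the drawer is fully home (within 3 mm) while the probe is still clear above the bush or elsewhere (value of joint tray below 0.003 m and value of joint spring_tip below 0.001 m), for 0.2 s.
2. the probe's tip stands on the test pad through the bush, its spring pressed by at least 1.5 mm (value of joint spring_tip above 0.0015 m and distance between tip and pad below 0.005 m and horizontal distance between tip and bush below 0.005 m), for 0.2 s.
At the end, for the whole second after the job is handed in: Fingers hold the probe still, upright within 4 degrees, touching neither bush nor bridge; spring tip on the test pad within 4 mm of its centre and 3 mm of the bush axis, shoulder axis within 5 mm, spring pressed 1.5 to 6.5 mm; drawer home within 3 mm (value of joint tray below 0.003 m and value of joint spring_tip between 0.0015 and 0.0065 m and distance between tip and pad below 0.004 m and horizontal distance between tip and bush below 0.003 m and horizontal distance between probe and bush below 0.005 m and angle between probe's own z axis and vertical below 0.07 rad and contact force between probe and bridge below 0.1 N and contact force between the fingers and probe above 2 N and linear speed of probe below 0.02 m/s); the arm keeps its last pose, push and grip.
It fails at once if the probe touches the guide bush or the bridge plate (contact force between probe and bridge above 0.2 N).
It fails at once if the probe is driven hard into the card or the fixture (over 10 N) (contact force between probe and fixture above 10 N).
It fails at once if the nut driver, the card stand, the module box or the carton is moved by more than 15 mm (distance of any of nut_driver, card_stand, module_box, carton from where it was at the start of the episode above 0.015 m).
It also fails if it takes over 58 s, if anything falls off the work surface, if the arm or the gripper's body presses on something with over 40 N, if the wrist force passes 120 N, or if a joint passes its speed limit or range.

ROBOT

A 6-joint arm with a two-finger parallel gripper is mounted at the origin on the work surface. World frame = base frame: x ahead of the robot, y to its left, z up, the work surface at z = 0. Lengths are in m, angles in rad, forces in N, time in s.
With the tool pointing down it reaches from about 0.275 to 0.75 m from the base axis. Payload 10.2 kg.
Tool frame: the origin (TCP) lies on the centre line of the jaws, within the pads' length; the fingertips stand 22 mm ahead of it and the grasp point (between the pads) lies 3 mm ahead of it; z points along the fingers, y is the line along which they close (so a half turn about z gives the same grasp; the last joint's range is limited). The gripper opens to 85 mm and grips with 20 to 120 N. Pads are 22 mm wide; open, the fingers measure 114 mm over their backs; the gripper's body (76 mm by 85 mm) begins 54 mm behind the grasp point. The pads swing forward as they close: fully open they stand 13 mm farther back than shut.
Start: joints at [-1.486, 0.313, 1.498, -0, 1.331, -0.223], TCP at [0.159, -0.5, 0.253] pointing down, gripper open.
Joint ranges: [-2.94, 2.94], [-0.97, 2.17], [0.19, 2.56], [-1.23, 4.37], [0.02, 3.11], [-2.88, 2.88]. Speed limits (rad/s): [2.39, 2.39, 3.01, 3.14, 3.14, 3.14].

INTERFACE

Orientations are given as [roll, pitch, yaw] about the fixed x, y, z axes, in that order (R = Rz(yaw) Ry(pitch) Rx(roll)).
In Python, from workcell import r, capture, ticket gives the robot as it stands.
- The arm moves only by the tool apply_moves, never from a script. Its argument "deltas" is a list of rows, each a list of 7 numbers: the turn, a rotation vector about the tool's x, y, z in units of 5 degrees (1.0 is 5 degrees), then the shift along the tool's x, y, z in units of 50 mm (1.0 is 50 mm), then the closure, from 0 (fully open) to 1 (shut). A call has 1 to 8 rows; each row is the pose to reach, as a shift and turn from the pose commanded when the call began, along the tool's axes at that moment; what a row does not reach only later rows make up. A row lasts 1/10 s, in which the tool goes at most 50 mm and 8.59 degrees, less where a joint would pass 70% of its speed; a pose out of reach is approached as far as the arm can. A call with a gripper value outside its range is refused whole. The fingers move at their own pace and stop on an object; "force" is the grip in N (left out, the last holds). Time passes only in rows, so rows that repeat a pose let the fingers close. It gives the time, the measured TCP pose, the force, the opening and the grip force at its end, in the units of the state.
- r.sense(): the state, without advancing time (a new reading comes with each control period).
- capture(name): name is "side" or "top"; returns a dict with "pixels" (480x640x3 uint8, red, green, blue), "mtx" (3x3 intrinsics, pixels), "R" (3x3) and "t" (3): a world point X has camera coordinates R X + t. Camera axes: x right, y down, z forward; pixel columns grow to the right and rows downward; lengths in m; the calibration is good to about 2 mm. A picture is of the moment at which its call begins. There is no depth.
- ticket.hand_in(): hands the job in; it is judged then, once.
The state is a dict: "time": time; "joint_pos": joint angles; "joint_velocities": joint speeds; "joint_torque": joint torques, N m; "eef_pos": TCP position; "ee_rot": TCP orientation; "wrist_force": force on the tool from outside, world axes, zero at the start; "torque": the same for the moment, N m; "finger_gap": opening from 0.0 (shut) to 1.0 (fully open); "gripper_force": force on a finger pad.
Only numpy, scipy, OpenCV 4.12 (cv2) and the standard library are available. Lean on these libraries where they do the work, as an engineer would, in place of code of your own. Each camera call takes 0.05 s, during which the arm holds its last target. There are 200 camera calls.

## Working session

There is one attempt and no reset: what is moved stays moved. The work goes in short steps, Python scripts to look and compute and a tool call to move; the robot and the scene stay as the last step left them, time stands still between calls to the robot, and variables do not carry over. Pictures are saved under pics/ and viewed, at most 13 in all, crops included, and the job is handed in when it is done.

Besides the shell and the picture viewer there is one more tool, called after "Emit:" in YAML: its name, and indented under it one key for each argument. apply_moves: Moves the arm, as the interface text tells. Its arguments: {"type":"object","properties":{"deltas":{"type":"array","items":{"type":"array","items":{"type":"number"}}},"force":{"type":"number"}},"required":["deltas"]}

```bash
mkdir -p pics; ls; python3 - <<'E'
from workcell import r,capture
import cv2
for n in("top","side"):
    c=capture(n); cv2.imwrite(f"pics/{n}0.png",c["pixels"][:,:,::-1]); print(n,c["mtx"].tolist(),c["R"].round(3).tolist(),c["t"].round(3).tolist())
print(r.sense())
E
```

```text
pics
top [[476.66931062061974, 0.0, 323.24775368464344], [0.0, 476.66931062061974, 233.35691594586822], [0.0, 0.0, 1.0]] [[-0.026, -1.0, -0.01], [-1.0, 0.026, -0.009], [0.01, 0.009, -1.0]] [0.028, 0.5, 1.01]
side [[553.9051745052258, 0.0, 327.12064180368867], [0.0, 553.9051745052258, 244.26394403653623], [0.0, 0.0, 1.0]] [[-0.734, -0.679, -0.022], [-0.374, 0.431, -0.821], [0.567, -0.595, -0.57]] [0.397, 0.27, 0.856]
{'time': 0.1, 'joint_pos': array([-1.48641190e+00,  3.13384337e-01,  1.49834094e+00,  5.56535606e-07,
        1.33106104e+00, -2.23415220e-01]), 'joint_velocities': array([-8.16576096e-04, -8.42312289e-04, -3.69243266e-03,  9.60066073e-05,
       -3.02436186e-04, -7.77365231e-04]), 'joint_torque': array([ 3.06231916e-03, -4.12902725e+01, -2.60139871e+01, -2.07722319e-04,
        3.01442662e-03,  1.33251208e-05]), 'eef_pos': array([ 0.15901786, -0.50011571,  0.25280487]), 'ee_rot': array([-3.14042878e+00, -2.64996778e-04,  3.07799363e-01]), 'wrist_force': array([-0.40526846, -0.06001415, -0.1327798 ]), 'torque': array([ 0.00561924, -0.0069439 ,  0.02902424]), 'gripper_force': 0.0, 'finger_gap': 1.0006746854950606}
```

View pics/top0.png

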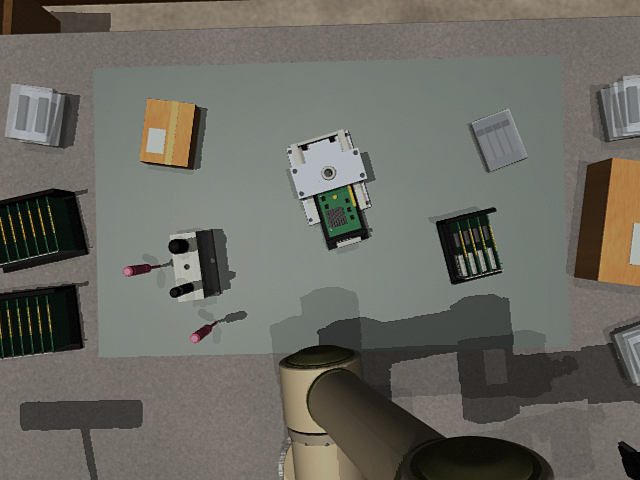

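View pics/side0.png

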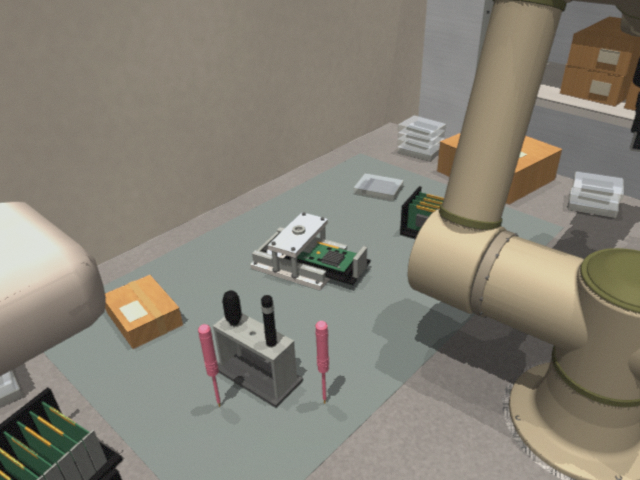

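Top view: bush mouth near (329,173), pull tab near (348,241), probe handle near (180,290) in the rack's near end hole, nut driver near (178,246), and pink look-alikes at (135,270) and (200,333). In the side view the bush is at (299,230), the tab at (361,260) and the probe at (268,320). I'll zoom in for precise pixels.

```bash
python3 - <<'E'
import cv2,numpy as np
t=cv2.imread("pics/top0.png");s=cv2.imread("pics/side0.png")
def crop(im,x,y,w,h,k):
    o=cv2.resize(im[y:y+h,x:x+w],None,fx=k,fy=k,interpolation=cv2.INTER_CUBIC)
    for i in range(0,w,10):
        cv2.line(o,(i*k,0),(i*k,4 if (x+i)%50 else 12),(0,0,255),1)
        if (x+i)%20==0: cv2.putText(o,str(x+i),(i*k,20),0,.35,(0,0,255),1)
    for j in range(0,h,10):
        cv2.line(o,(0,j*k),(6,j*k),(0,0,255),1)
        if (y+j)%20==0: cv2.putText(o,str(y+j),(8,j*k+4),0,.35,(0,0,255),1)
    return o
a=crop(t,280,120,100,75*2-20,4);b=crop(t,120,220,100,130,4)
cv2.imwrite("pics/c1.png",np.hstack([a,b]))
a=crop(s,250,200,130,100,3);b=crop(s,190,280,130,100,3)
a=crop(s,240,200,140,100,4);b=crop(s,190,280,60,100,4)
a=crop(s,240,200,140,100,5); 
cv2.imwrite("pics/c2.png",np.hstack([crop(s,245,200,130,130,3),crop(s,190,280,130,130,3)]))
E
```

```text
(no output)
```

View pics/c1.png

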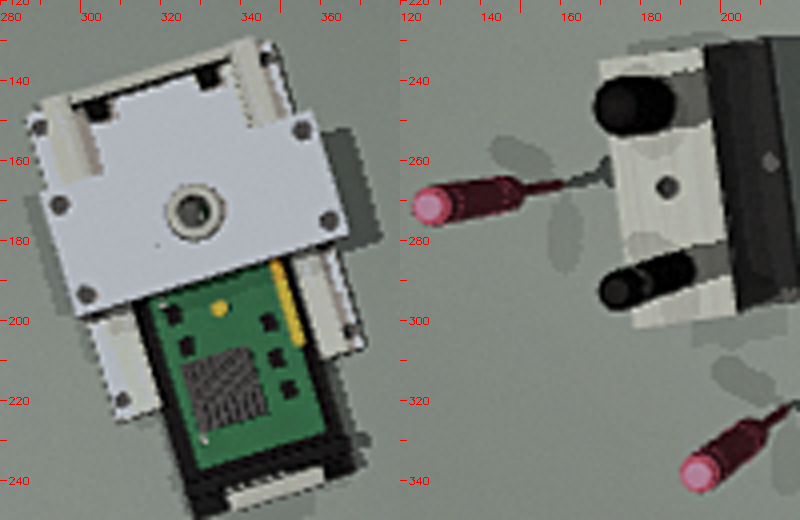

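View pics/c2.png

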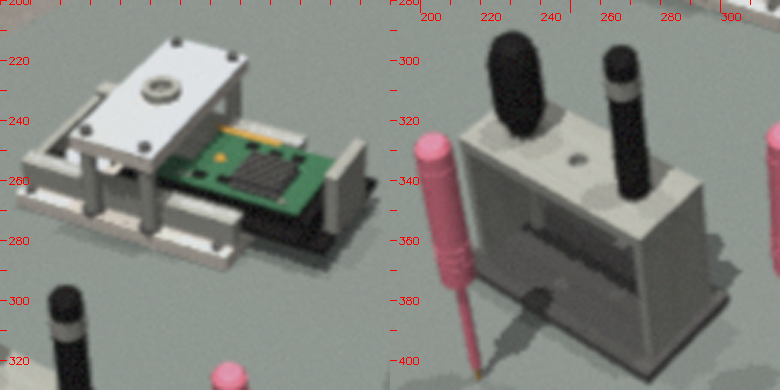

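Bush in the top view is (328.5,173), pad (335,197), tab top (349,241.5), rack middle hole (186.75,266.75) and probe handle top (174.3,292.5). In the side view, bush is (298.7,230), rack hole (252.7,333.3), probe handle top (267,299) and handle bottom (271.7,344.3).

```bash
cat > h.py <<'E'
import numpy as np
from workcell import r,capture
def ray(c,u,v):
    d=c["R"].T@np.linalg.solve(c["mtx"],[u,v,1.]); return -c["R"].T@c["t"],d
def onz(c,u,v,z):
    o,d=ray(c,u,v); return (o+d*(z-o[2])/d[2]).round(4)
E
python3 - <<'E'
from h import *
T=capture("top");S=capture("side")
for n,a,b,z in[("bush",(328.5,173),(298.7,230),.088),("hole",(186.75,266.75),(252.7,333.3),.1),("ptop",(174.3,292.5),(267,299),.194),("pbot",None,(271.7,344.3),.1),("pad",(335,197),(245+220/3,200+157/3),.04),("tab",(349,241.5),(245+348/3,200+155/3),.07),("nut",(176,246),None,.164),("pinkA",(128,271),None,.17),("pinkB",(194.7,338),None,.17)]:
    print(n,a and onz(T,*a,z),b and onz(S,*b,z))
for p in[(60,204),(302,130),(86,294),(329,220)]: print(onz(T,280+p[0]/4,120+p[1]/4,.08))
E
```

```text
bush [6.168e-01 6.000e-04 8.800e-02] [0.6139 0.0056 0.088 ]
hole [0.4419 0.278  0.1   ] [0.4426 0.2785 0.1   ]
ptop [0.403  0.2725 0.194 ] [0.3998 0.2759 0.194 ]
pbot None [0.4017 0.2749 0.1   ]
pad [ 0.5738 -0.0117  0.04  ] [ 0.5755 -0.0111  0.04  ]
tab [ 0.4822 -0.0366  0.07  ] [ 0.4827 -0.0393  0.07  ]
nut [0.4829 0.2773 0.164 ] None
pinkA [0.4407 0.3621 0.17  ] None
pinkB [0.319  0.2459 0.17  ] None
[0.6236 0.0663 0.08  ]
[ 0.6567 -0.0535  0.08  ]
[0.579  0.0546 0.08  ]
[ 0.6121 -0.0656  0.08  ]
```

Emit:
apply_moves:
  deltas:
    - [0,0,0.1,0.8,-0.6,0,1]
    - [0,0,0.2,1.5,-1.2,0,1]
    - [0,0,0.3,2.2,-1.8,0,1]
    - [0,0,0.4,2.9,-2.4,0,1]
    - [0,0,0.4,3.6,-3.0,0,1]
    - [0,0,0.4,4.3,-3.5,0,1]
    - [0,0,0.4,4.3,-3.5,0,1]
    - [0,0,0.4,4.3,-3.5,0,1]
  force: 60

```text
time: 1.0
eef_pos: [0.3112, -0.268, 0.2534]
ee_rot: [3.141, 0.0, 0.275]
wrist_force: [0.1, 0.2, -0.3]
finger_gap: -0.002
gripper_force: 0.0
```

Emit:
apply_moves:
  deltas:
    - [0,0,0,0.75,-0.65,0,1]
    - [0,0,0,1.5,-1.3,0,1]
    - [0,0,0,2.25,-1.95,0,1]
    - [0,0,0,3.0,-2.6,0,1]
    - [0,0,0,3.6,-3.2,0.3,1]
    - [0,0,0,4.0,-3.5,0.8,1]
    - [0,0,0,4.0,-3.5,1.5,1]
    - [0,0,0,4.0,-3.5,2.2,1]

```text
time: 1.8
eef_pos: [0.4567, -0.0466, 0.142]
ee_rot: [3.141, -0.0, 0.273]
wrist_force: [0.8, -0.4, -0.5]
finger_gap: 0.001
gripper_force: 0.0
```

Emit:
apply_moves:
  deltas:
    - [0,0,0,0,0,0.5,1]
    - [0,0,0,0,0,1.0,1]
    - [0,0,0,0,0,1.5,1]
    - [0,0,0,0,0,1.5,1]

```text
time: 2.2
eef_pos: [0.4549, -0.0467, 0.0658]
ee_rot: [-3.138, 0.005, 0.271]
wrist_force: [0.2, 0.3, 0.8]
finger_gap: 0.001
gripper_force: 0.0
```

```bash
python3 - <<'E'
from h import *
import cv2
a=[cv2.resize(capture(n)["pixels"][y:y+150,x:x+130,::-1],None,fx=3,fy=3,interpolation=2) for n,x,y in(("top",280,130),("side",260,190))]
cv2.imwrite("pics/p2.png",np.hstack(a)); print(r.sense()["eef_pos"])
E
```

```text
[ 0.45656725 -0.0469304   0.06864729]
```

View pics/p2.png

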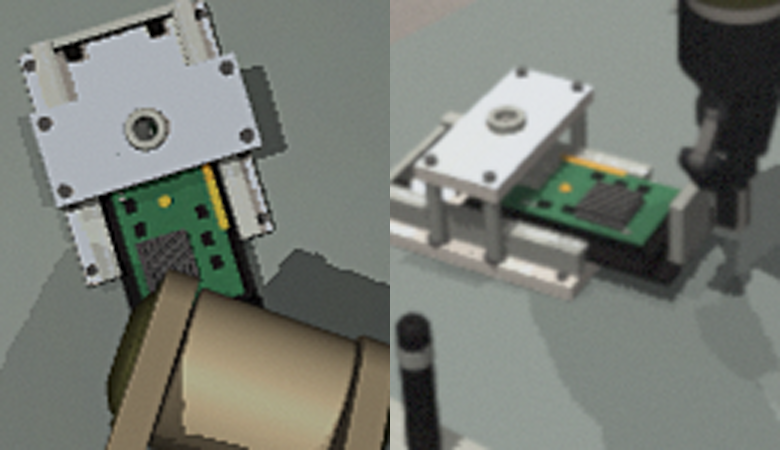

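The side view shows the closed fingers just in front of the tab (around crop (735,210)), so I start the push.

Emit:
apply_moves:
  deltas:
    - [0,0,0,0.15,0,0,1]
    - [0,0,0,0.3,0,0,1]
    - [0,0,0,0.45,0,0,1]
    - [0,0,0,0.6,0,0,1]
    - [0,0,0,0.75,0,0,1]
    - [0,0,0,0.9,0,0,1]
    - [0,0,0,0.95,0,0,1]
    - [0,0,0,0.95,0,0,1]

```text
time: 3.1
eef_pos: [0.5026, -0.0329, 0.0682]
ee_rot: [-3.142, -0.001, 0.273]
wrist_force: [0.5, -1.0, -0.2]
finger_gap: -0.001
gripper_force: 0.0
```

Emit:
apply_moves:
  deltas:
    - [0,0,0,0.04,0,0,1]
    - [0,0,0,0.08,0,0,1]
    - [0,0,0,0.08,0,0,1]

```text
time: 3.4
eef_pos: [0.5059, -0.032, 0.0681]
ee_rot: [-3.141, 0.0, 0.273]
wrist_force: [-1.2, 1.2, -1.2]
finger_gap: -0.001
gripper_force: 0.7
```

Emit:
apply_moves:
  deltas:
    - [0,0,0,0.04,0,0,1]
    - [0,0,0,0.08,0,0,1]
    - [0,0,0,0.08,0,0,1]

```text
time: 3.7
eef_pos: [0.5099, -0.0309, 0.0681]
ee_rot: [-3.141, 0.0, 0.273]
wrist_force: [-1.7, -0.9, -1.5]
finger_gap: 0.002
gripper_force: 0.8
```

```bash
python3 - <<'E'
from h import *
import cv2
a=[cv2.resize(capture(n)["pixels"][y:y+150,x:x+130,::-1],None,fx=3,fy=3,interpolation=2) for n,x,y in(("top",280,130),("side",260,190))]
cv2.imwrite("pics/p3.png",np.hstack(a)); print(r.sense()["wrist_force"])
E
```

```text
[-1.01025544  1.07406835 -1.59261229]
```

View pics/p3.png

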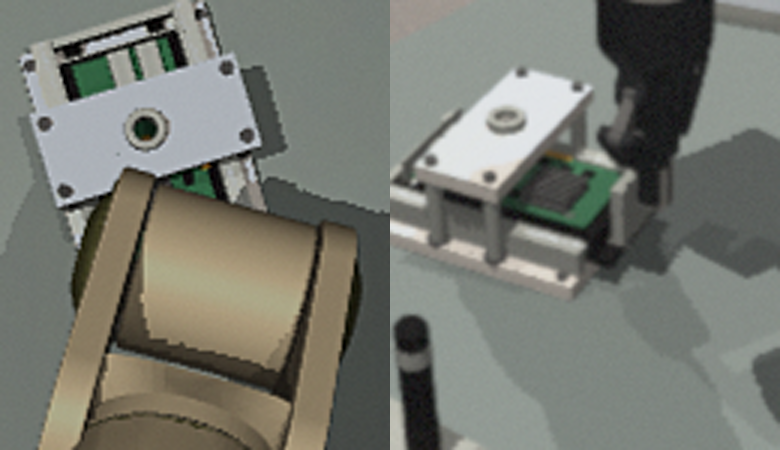

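Emit:
apply_moves:
  deltas:
    - [0,0,0,0.04,0,0,1]
    - [0,0,0,0.08,0,0,1]
    - [0,0,0,0.08,0,0,1]

```text
time: 4.1
eef_pos: [0.5122, -0.0303, 0.0682]
ee_rot: [-3.141, 0.005, 0.274]
wrist_force: [-14.5, -5.5, 7.5]
finger_gap: 0.0
gripper_force: 7.2
```

Emit:
apply_moves:
  deltas:
    - [0,0,0,0.04,0,0,1]
    - [0,0,0,0.06,0,0,1]
    - [0,0,0,0.06,0,0,1]

```text
time: 4.4
eef_pos: [0.5123, -0.0302, 0.0682]
ee_rot: [-3.14, 0.012, 0.274]
wrist_force: [-31.0, -12.3, 19.8]
finger_gap: 0.002
gripper_force: 17.0
```

Force rose to 33 N, so the drawer is on its stop. Now I back off and lift.

Emit:
apply_moves:
  deltas:
    - [0,0,0,-0.4,0,0,1]
    - [0,0,0,-0.8,0,0,1]
    - [0,0,0,-0.8,0,-1.0,0.6]
    - [0,0,0,-0.8,0,-2.0,0.3]
    - [0,0,0,-0.8,0,-3.0,0.3]
    - [0,0,0,-0.8,0,-3.8,0.3]
    - [0,0,0,-0.8,0,-3.8,0.3]

```text
time: 5.1
eef_pos: [0.4802, -0.0405, 0.264]
ee_rot: [3.135, -0.01, 0.273]
wrist_force: [-0.0, 0.4, -0.4]
finger_gap: 0.697
gripper_force: 0.0
```

Emit:
apply_moves:
  deltas:
    - [0,0,0,0.1,-0.8,0,0.3]
    - [0,0,0,0.2,-1.7,0,0.3]
    - [0,0,0,0.2,-2.6,0,0.3]
    - [0,0,0,0.2,-3.5,0,0.3]
    - [0,0,0,0.2,-4.4,0,0.3]
    - [0,0,0,0.2,-5.3,0,0.3]
    - [0,0,0,0.2,-6.1,0,0.3]
    - [0,0,0,0.2,-6.48,0,0.3]

```text
time: 5.9
eef_pos: [0.3993, 0.2775, 0.2577]
ee_rot: [-3.141, -0.0, 0.275]
wrist_force: [0.2, -0.5, -0.2]
finger_gap: 0.697
gripper_force: 0.0
```

Emit:
apply_moves:
  deltas:
    - [0,0,0,0,0,0,0.3]
    - [0,0,0,0,0,0,0.3]

```text
time: 6.1
eef_pos: [0.4005, 0.2746, 0.2578]
ee_rot: [3.141, 0.0, 0.273]
wrist_force: [-0.8, 0.5, -0.6]
finger_gap: 0.693
gripper_force: 0.0
```

```bash
python3 - <<'E'
from h import *
import cv2
T=capture("top");S=capture("side")
cv2.imwrite("pics/top4.png",T["pixels"][:,:,::-1]);cv2.imwrite("pics/side4.png",S["pixels"][:,:,::-1])
a=[cv2.resize(c["pixels"][y:y+h,x:x+w,::-1],None,fx=k,fy=k,interpolation=2) for c,x,y,w,h,k in((T,300,145,60,75,6),(S,190,220,110,150,3))]
cv2.imwrite("pics/p4.png",np.hstack(a)); s=r.sense();print(s["eef_pos"],s["ee_rot"])
p=s["eef_pos"];
for z in(.022,):
    X=S["R"]@(p-[0,0,z])+S["t"];print((S["mtx"]@X/X[2]))
E
```

```text
[0.40078756 0.27393338 0.25806648] [3.14140065e+00 2.88772193e-05 2.71722012e-01]
[265.11797349 275.34185739   1.        ]
```

View pics/p4.png

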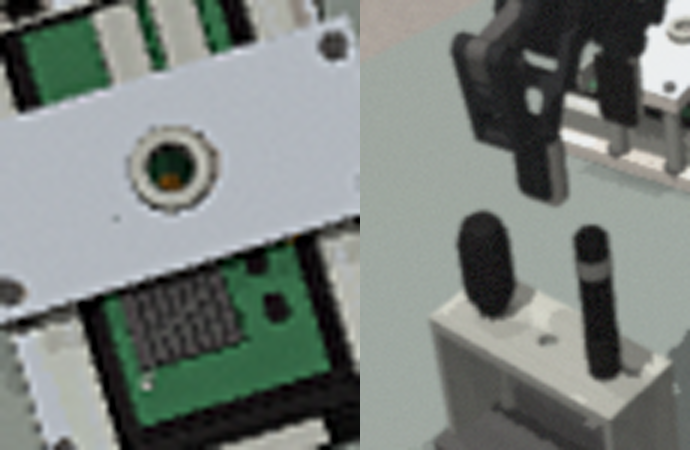

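The pad is visible through the bush (crop (172,180)), so the drawer is home. The jaws straddle the probe, so I descend and grip.

Emit:
apply_moves:
  deltas:
    - [0,0,0,0.02,0,0.5,0.3]
    - [0,0,0,0.02,0,1.0,0.3]
    - [0,0,0,0.02,0,1.5,0.3]
    - [0,0,0,0.02,0,2.0,0.3]
    - [0,0,0,0.02,0,2.0,0.3]
    - [0,0,0,0.02,0,2.0,0.6]
    - [0,0,0,0.02,0,2.0,0.9]
    - [0,0,0,0.02,0,2.0,1]
  force: 40

```text
time: 7.0
eef_pos: [0.4019, 0.2751, 0.1595]
ee_rot: [-3.141, -0.002, 0.273]
wrist_force: [-0.4, 2.6, 4.6]
finger_gap: 0.196
gripper_force: 41.4
```

Emit:
apply_moves:
  deltas:
    - [0,0,0,0,0,0,1]
    - [0,0,0,0,0,0,1]
    - [0,0,0,0,0,0,1]
    - [0,0,0,0,0,0,1]

```text
time: 7.4
eef_pos: [0.4019, 0.2752, 0.1595]
ee_rot: [3.142, -0.003, 0.273]
wrist_force: [-0.3, -1.5, 6.3]
finger_gap: 0.199
gripper_force: 39.1
```

Emit:
apply_moves:
  deltas:
    - [0,0,0,0,0,-0.2,1]
    - [0,0,0,0,0,-0.5,1]
    - [0,0,0,0,0,-1.0,1]
    - [0,0,0,0,0,-1.5,1]
    - [0,0,0,0,0,-2.0,1]
    - [0,0,0,0,0,-2.3,1]
    - [0,0,0,0,0,-2.3,1]
    - [0,0,0,0,0,-2.3,1]

```text
time: 8.2
eef_pos: [0.401, 0.275, 0.273]
ee_rot: [-3.142, 0.0, 0.273]
wrist_force: [0.1, -0.6, -0.9]
finger_gap: 0.2
gripper_force: 39.0
```

Emit:
apply_moves:
  deltas:
    - [0,0,0,0.3,0.7,0,1]
    - [0,0,0,0.65,1.5,0,1]
    - [0,0,0,1.0,2.4,0,1]
    - [0,0,0,1.35,3.3,0,1]
    - [0,0,0,1.7,4.2,0,1]
    - [0,0,0,2.1,5.1,0,1]
    - [0,0,0,2.4,5.9,0,1]
    - [0,0,0,2.67,6.4,0,1]

```text
time: 9.0
eef_pos: [0.6168, 0.0001, 0.2714]
ee_rot: [-3.141, 0.003, 0.271]
wrist_force: [-0.3, 0.6, -1.7]
finger_gap: 0.199
gripper_force: 39.2
```

Emit:
apply_moves:
  deltas:
    - [0,0,0,0,0,0.2,1]
    - [0,0,0,0,0,0.4,1]
    - [0,0,0,0,0,0.4,1]
    - [0,0,0,0,0,0.4,1]

```text
time: 9.4
eef_pos: [0.6155, 0.0039, 0.2532]
ee_rot: [-3.141, 0.001, 0.274]
wrist_force: [-0.4, 0.5, 0.1]
finger_gap: 0.2
gripper_force: 39.2
```

```bash
python3 - <<'E'
from h import *
import cv2
T=capture("top");S=capture("side")
cv2.imwrite("pics/top5.png",T["pixels"][:,:,::-1]);cv2.imwrite("pics/side5.png",S["pixels"][:,:,::-1])
a=[cv2.resize(c["pixels"][y:y+h,x:x+w,::-1],None,fx=k,fy=k,interpolation=2) for c,x,y,w,h,k in((S,270,150,60,95,6),(T,290,120,80,114,5))]
cv2.imwrite("pics/p5.png",np.hstack([a[0],a[1][:570]])); s=r.sense();print(s["eef_pos"],s["ee_rot"])
p=s["eef_pos"]
for n,c in(("T",T),("S",S)):
  for dz in(.0595,.1395):
    X=c["R"]@(p-[0,0,dz])+c["t"];print(n,dz,(c["mtx"]@X/X[2])[:2].round(1))
E
```

```text
[0.61591323 0.0035854  0.25391281] [ 3.14127367e+00 -7.37820560e-04  2.73846512e-01]
T 0.0595 [326.9 165.2]
T 0.1395 [327.  171.6]
S 0.0595 [296.  184.1]
S 0.1395 [298.  218.5]
```

View pics/p5.png

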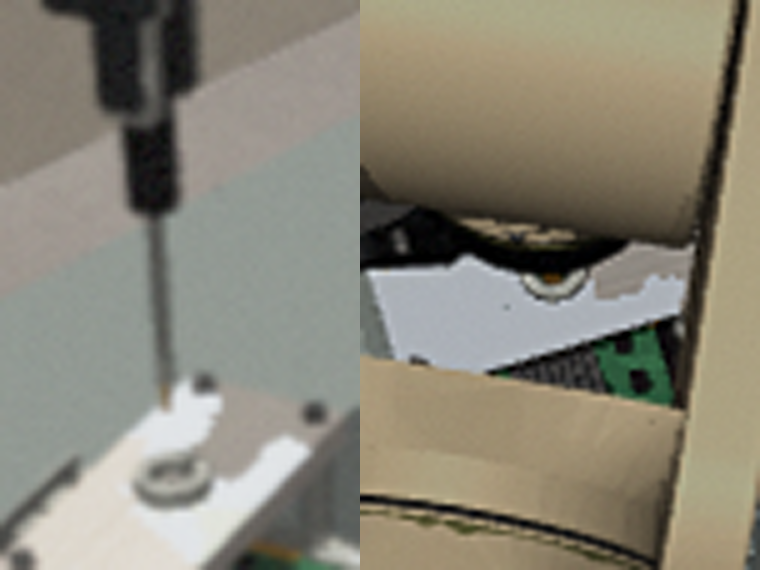

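The tip is at side pixel (297.7,218.0), against a forward-kinematics prediction of (298,218.5), so the probe is where I expect it. The bush collar centre is near (299,228). I'll fit the collar's rims in both clean images.

```bash
python3 - <<'E'
from h import *
import cv2
from scipy.ndimage import map_coordinates as mc
C={"top":capture("top"),"side":capture("side")}
th=np.linspace(0,2*np.pi,72,endpoint=False)
def proj(c,x,y,z,rad):
    P=np.c_[x+rad*np.cos(th),y+rad*np.sin(th),np.full(72,z)]@c["R"].T+c["t"]; q=P@c["mtx"].T; return q[:,:2]/q[:,2:]
V=[]
for n in C:
    c=C[n]; g=cv2.GaussianBlur(cv2.imread(f"pics/{n}4.png",0).astype(np.float32),(0,0),.7)
    def I(x,y,rad): p=proj(c,x,y,.088,rad); return mc(g,[p[:,1],p[:,0]],order=1)
    best=[]
    for x in np.arange(.606,.627,.0005):
        for y in np.arange(-.008,.012,.0005):
            # ring r=11 bright vs hole r=6 dark
            best.append(((I(x,y,11e-3)-I(x,y,6e-3)).mean()-I(x,y,11e-3).std()*.5,x,y))
    best.sort(reverse=True); print(n,best[0],np.mean(best[:15],0))
    _,x,y=best[0]
    im=cv2.imread(f"pics/{n}4.png"); u,v=proj(c,x,y,.088,0)[0].astype(int); k=10
    o=cv2.resize(im[v-25:v+25,u-20:u+20],None,fx=k,fy=k,interpolation=2)
    for rad in(.008,.014): cv2.polylines(o,[((proj(c,x,y,.088,rad)-[u-20,v-25]+.5)*k).astype(int)],True,(0,0,255) if rad<.01 else (0,255,0))
    V.append(o)
cv2.imwrite("pics/fit.png",np.hstack(V))
E
```

```text
top (np.float32(102.47673), np.float64(0.6184999999999986), np.float64(0.0020000000000000087)) [9.93522959e+01 6.18300000e-01 1.80000000e-03]
side (np.float32(35.630085), np.float64(0.6209999999999983), np.float64(0.0005000000000000074)) [3.48471118e+01 6.21066667e-01 5.66666667e-04]
```

View pics/fit.png

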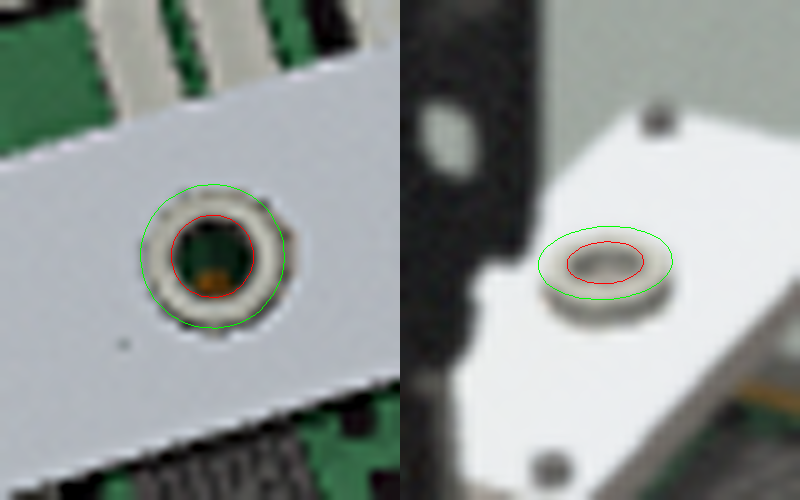

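Fits give the bush at about (0.6187, 0.001), after correcting for the tip's observed offset. I'll shift there, lower to just above the mouth and check.

Emit:
apply_moves:
  deltas:
    - [0,0,0,0.04,0.07,0,1]
    - [0,0,0,0.04,0.07,0.2,1]
    - [0,0,0,0.04,0.07,0.42,1]
    - [0,0,0,0.04,0.07,0.42,1]
    - [0,0,0,0.04,0.07,0.42,1]

```text
time: 10.1
eef_pos: [0.6188, 0.0001, 0.2318]
ee_rot: [-3.141, 0.001, 0.273]
wrist_force: [0.4, 0.3, -0.8]
finger_gap: 0.201
gripper_force: 39.2
```

```bash
python3 - <<'E'
from h import *
import cv2
S=capture("side")
im=S["pixels"][:,:,::-1]; cv2.imwrite("pics/side6.png",im)
s=r.sense();p=s["eef_pos"];print(p,s["ee_rot"],s["wrist_force"])
x0,y0,k=274,190,12
o=cv2.resize(im[y0:y0+50,x0:x0+50],None,fx=k,fy=k,interpolation=2)
def pr(P):
    X=S["R"]@np.array(P)+S["t"];return (S["mtx"]@X/X[2])[:2]
def d(q): return tuple(((q-[x0,y0]+.5)*k).astype(int))
a=pr(p-[0,0,.1395]);b=pr(p-[0,0,.0715]);print(a,b)
cv2.circle(o,d(a),3,(0,0,255),-1)
for rad in(.008,.014): cv2.polylines(o,[np.array([d(pr([.6187+rad*np.cos(t),.001+rad*np.sin(t),.088])) for t in np.linspace(0,6.28,60)])],True,(0,255,0))
cv2.imwrite("pics/p6.png",o)
E
```

```text
[6.18999445e-01 4.07133314e-05 2.32299810e-01] [-3.14156111e+00  2.33802827e-05  2.72901238e-01] [-0.53773817  0.50028662 -0.6876095 ]
[298.74519715 226.09173846] [297.02566822 197.72621794]
```

View pics/p6.png

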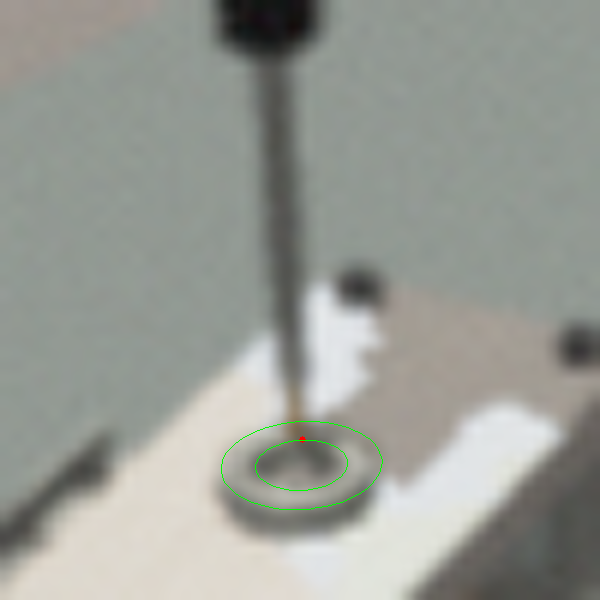

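Tip at crop (297,435), 4.8 mm above the mouth, and hole centre at about (299,462). Projected down, the tip is within about 1 mm of centre. Descending slowly.

Emit:
apply_moves:
  deltas:
    - [0,0,0,-0.01,0,0,1]
    - [0,0,0,-0.01,0,0.08,1]
    - [0,0,0,-0.01,0,0.16,1]
    - [0,0,0,-0.01,0,0.24,1]
    - [0,0,0,-0.01,0,0.32,1]
    - [0,0,0,-0.01,0,0.4,1]
    - [0,0,0,-0.01,0,0.48,1]
    - [0,0,0,-0.01,0,0.48,1]

```text
time: 10.95
eef_pos: [0.6183, -0.0001, 0.2076]
ee_rot: [-3.141, 0.001, 0.273]
wrist_force: [0.4, -0.4, -0.2]
finger_gap: 0.197
gripper_force: 39.2
```

Emit:
apply_moves:
  deltas:
    - [0,0,0,0,0,0.08,1]
    - [0,0,0,0,0,0.16,1]
    - [0,0,0,0,0,0.24,1]
    - [0,0,0,0,0,0.32,1]
    - [0,0,0,0,0,0.4,1]
    - [0,0,0,0,0,0.48,1]
    - [0,0,0,0,0,0.5,1]
    - [0,0,0,0,0,0.5,1]

```text
time: 11.75
eef_pos: [0.6185, -0.0001, 0.1831]
ee_rot: [-3.141, 0.0, 0.273]
wrist_force: [0.5, -0.8, -1.0]
finger_gap: 0.201
gripper_force: 39.2
```

```bash
python3 - <<'E'
from h import *
import cv2
F=[]
for i in range(12): capture("top"); F.append(r.sense()["wrist_force"])
print(np.mean(F,0),np.std(F,0),r.sense()["eef_pos"],r.sense()["ee_rot"])
E
```

```text
[ 0.07870999  0.08093299 -0.71587889] [0.36556967 0.62962964 0.39213526] [ 6.18493926e-01 -1.01379875e-04  1.83326461e-01] [ 3.14157740e+00 -5.44555610e-05  2.72888703e-01]
```

Emit:
apply_moves:
  deltas:
    - [0,0,0,0,0,0.04,1]
    - [0,0,0,0,0,0.08,1]
    - [0,0,0,0,0,0.12,1]
    - [0,0,0,0,0,0.15,1]
    - [0,0,0,0,0,0.15,1]
    - [0,0,0,0,0,0.15,1]

```text
time: 12.95
eef_pos: [0.6185, -0.0001, 0.1759]
ee_rot: [3.142, -0.0, 0.273]
wrist_force: [-0.5, 0.0, 0.9]
finger_gap: 0.202
gripper_force: 39.3
```

```bash
python3 - <<'E'
from h import *
import cv2
F=[]
for i in range(16): S=capture("side"); F.append(r.sense()["wrist_force"])
s=r.sense();p=s["eef_pos"]
print(np.mean(F,0),np.std(F,0),p,s["ee_rot"])
im=S["pixels"][:,:,::-1]; x0,y0,k=274,190,12
o=cv2.resize(im[y0:y0+50,x0:x0+50],None,fx=k,fy=k,interpolation=2)
for rad in(.003,):
  cv2.imwrite("pics/p7.png",o)
E
```

```text
[-0.12260214  0.17673853  1.17295191] [0.30875406 0.35038372 0.40616117] [ 6.18500985e-01 -1.26243159e-04  1.75813880e-01] [ 3.14157187e+00 -6.69518417e-05  2.72842884e-01]
```

View pics/p7.png

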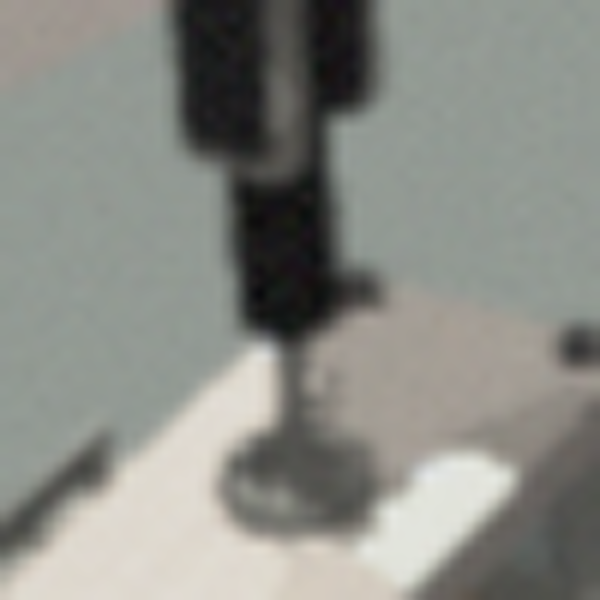

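The wrist force rose by 1.9 N, which matches a spring about halfway in. There's no side load, and the side view shows the barrel centred in the collar near (295,460). Handing in.

```bash
python3 -c "
from workcell import ticket
print(ticket.hand_in())"
```

```text
the job is handed in; nothing more can be done
None
```

I handed the job in with the drawer home and the probe held upright through the bush, its spring tip pressed about halfway onto the pad (a 1.9 N rise in wrist force, no sign of side contact); the hand-in returned no verdict.

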